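Hang a foil roll in the side-opening hooks of an unwind stand and lay the brake on it

ROBOT

A 6-joint arm with a two-finger parallel gripper is mounted at the origin on the work surface. World frame = base frame: x ahead of the robot, y to its left, z up, the work surface at z = 0. Lengths are in m, angles in rad, forces in N, time in s.
With the tool pointing down it reaches from about 0.3 to 0.775 m from the base axis. Payload 14.6 kg.
Tool frame: the origin (TCP) lies midway between the tips of the shut fingers; the grasp point (between the pads) lies 19 mm behind it (ctrl.hold_point_z is the distance from the TCP to the grasp point, in m); z points along the fingers, x is the direction in which the jaws open and shut, and the axes are right-handed (so a half turn about z gives the same grasp; the last joint's range is limited). The gripper opens to 94 mm and grips with 3 to 60 N. Pads are 16 mm wide; open, the fingers measure 119 mm over their backs; the gripper's body (75 mm by 177 mm) begins 78 mm behind the grasp point.
Start: joints at [-1.272, 0.3, 1.521, -0, 1.321, -0.067], TCP at [0.197, -0.514, 0.205] pointing down, gripper open.
Joint ranges: [-3.03, 3.03], [-0.79, 2.21], [0.23, 2.52], [-1.04, 4.18], [0, 3.07], [-2.55, 2.55]. Speed limits (rad/s): [2.22, 2.22, 2.57, 3.14, 3.14, 3.14].

INTERFACE

Orientations are given as [roll, pitch, yaw] about the fixed x, y, z axes, in that order (R = Rz(yaw) Ry(pitch) Rx(roll)).
In Python, from station import ctrl, viewer, ticket, nets gives the robot as it stands.
- The arm moves only by the tool carry_out, never from a script. Its argument "commands" is one flat list of numbers, 7 for each row, row after row: the closure, from -1 (fully open) to 1 (shut), so that 0 is half open, then the shift along the world's x, y, z in cm, then the turn, a rotation vector about the world's x, y, z in rad. In form: [gripper, tx, ty, tz, ax, ay, az, gripper, tx, ty, tz, ax, ay, az, ...]. A call has 1 to 12 rows; each row is the pose to reach, as a shift and turn from the pose measured when the call began; what a row does not reach only later rows make up. A row lasts 1/12 s, in which the tool goes at most 41.7 mm and 7.16 degrees, less where a joint would pass 70% of its speed; a pose out of reach is approached as far as the arm can. A call with a gripper value outside its range is refused whole. The fingers move at their own pace and stop on an object; "force" is the grip in N (left out, the last holds). Time passes only in rows, so rows that repeat a pose let the fingers close. It gives the time, the measured TCP pose, the force and the opening at its end, in the units of the state.
- ctrl.get_obs(): the state, without advancing time (a new reading comes with each control period).
- viewer.camera(name): name is "scene" or "top"; returns (picture, depth): 480x640x3 uint8, blue, green, red; 480x640 float32, m along the optical axis (not along the pixel's ray), 0 where there is no reading.
- viewer.camera_info(name): a dict with "fx", "fy", "cx", "cy" (pixels), "R" (3x3) and "t" (3): a world point X has camera coordinates R X + t. Camera axes: x right, y down, z forward; pixel columns grow to the right and rows downward; lengths in m; the calibration is good to about 2 mm. A picture is of the moment at which its call begins. camera_info takes no time and is no camera call.
- ticket.hand_in(): hands the job in, once; it reports no verdict.
Trained networks look in the newest picture that a camera, given by its name, has taken for a name from the list of things; names that differ only in an ending like _2 or _b are one class to them, and where a whole thing is asked for, a point or a joint stands for the part that bears it (a point fixed in the world has none). Each returns a list of dicts, best first, with "confidence" (0 to 1); they miss things now and then, are a little off and sometimes report something else, mostly with a low value. They report only what shows in the picture. A call takes as long as a camera call.
- nets.silhouettes(camera, thing): "region" (480x640 bool, what is visible of it) and "extent" ([left, top, right, bottom] in pixels, round what is visible of it).
The state is a dict: "time_s": time; "qpos": joint angles; "joint_vel": joint speeds; "tau": joint torques, N m; "ee_pos": TCP position; "eef_rot": TCP orientation; "force": force on the tool from outside, world axes, zero at the start; "moment": the same for the moment, N m; "grip_width": finger opening in m.
Only numpy, scipy, OpenCV 4.12 (cv2) and the standard library are available. Lean on these libraries where they do the work, as an engineer would, in place of code of your own. Each camera call takes 0.05 s, during which the arm holds its last target. There are 200 camera calls.

TASK

Load the yellow foil roll into the unwind stand: bring its axle sideways in through the open fronts of both hooks and lower it, without letting it drop, right down into the two throats, then let go. After that, tip the red brake arm forward so that its shoe rests on the hung roll. Leave the blue roll, the can and the card tubes where they are.

Things in the scene. Friction and masses are not known exactly. Their poses are not given: they have to be found in the camera images.
- roll_yellow: Yellow foil roll to hang, 0.3-0.6 kg. Film 58 mm diameter, 100 mm wide, core 108 mm wide, on a 12 mm round steel axle 170 mm long with a black end collar (22 mm diameter, 8 mm wide) at each end. Origin: middle of the axle; y along the axle, ends alike. Lies level, axle 43 mm above the table, in a 90 mm plywood cradle with dowels 20 mm high; grip the film across from above.
- roll_blue: Blue foil roll of the same size in a like cradle, a bystander; origin and axes as for the yellow roll. Either roll may be in either cradle.
- stand: Fixed unwind stand. Origin on the table below the middle between the hooks' throats; z up, x from the hooks' open front to the back, y along a hung axle. Base x -55 to 160, y +-125 mm, 12 high; guide rod at x -35, 56 mm high; columns at x 65, y +-84, 217 mm high. They carry a carriage (hooks, brake, clamp blocks at x 43 to 107, |y| 66 to 102, top S+35 mm), clamped rigidly at an unlisted height S.
- brake (a joint): Red brake arm hinge, rad: 0 parked, leaning 30 deg off vertical to the back on a stop; grows tipping forward; 1.81 with its shoe on a seated roll, 2.05 end stop. Pivot along the stand's y at x 95, height S+12 mm; 100 mm from it a cross handle, 10 mm thick, 70 mm long; parked at x 145, S+99 mm. 0.2 kg; about 1 N at the handle tips it; past upright it sinks damped onto the roll in about 2 s.
- adhesive_can: Aluminium can, 68 mm diameter, 110 mm high, upright towards the back of the bench, a bystander; origin at the centre of its underside.
- core_a: Cardboard core tube standing on end, 40 mm diameter, 100 mm high, a bystander; origin at the centre of its underside.
- core_b: Cardboard core tube standing on end, 40 mm diameter, 70 mm high, a bystander; origin at the centre of its underside.
- hook_left (a point): Point on the table below the left hook's throat (y = +66 mm of the stand). S, the height of a seated axle's centre above the table, is in no pose: 115 to 145 mm. Find it by touch or eye, e.g. set the axle down on both hooks' flat tops (S+42 mm, x -22 to 47 mm). Each hook is a 10 mm thick steel plate, a J open to the stand's -x; roof S+32 to S+42 mm, so nothing enters from above.
- hook_right (a point): Same for the right hook (y = -66 mm). Both hooks: throat x -8 to 8 mm, floor S-6; nose before it x -22 to -8, top S+12; side passage over the nose S+12 to S+32; back wall of passage and throat at x 8. So the axle's centre enters at S+22 (4 mm play up and down), meets the back wall at x 2, then sinks 22 mm to rest at S. Play along y: 6 mm each way.

How it is judged:
By the outcome, as a careful person would: the job done as asked, in the order asked, and still so for the second after the job is handed in, with the robot touching nothing.
It also fails if it takes over 58 s, if anything falls off the work surface, if the arm or the gripper's body presses on something with over 40 N, if the wrist force passes 120 N, or if a joint passes its speed limit or range.

## Working session

There is one attempt and no reset: what is moved stays moved. The work goes in short steps, Python scripts to look and compute and a tool call to move; the robot and the scene stay as the last step left them, time stands still between calls to the robot, and variables do not carry over. Pictures are saved under pics/ and viewed, about 8 in all and at most 12, crops included, and the job is handed in when it is done.

Besides the shell and the picture viewer there is one more tool, called after "Request:" as a command line: name --argument value ..., lists and objects as JSON in quotes. carry_out: Moves the arm, as the interface text tells. Its arguments: {"type":"object","properties":{"commands":{"type":"array","items":{"type":"number"}},"force":{"type":"number"}},"required":["commands"]}

```bash
mkdir -p pics; cat > h.py <<'E'
import numpy as np, cv2
from station import ctrl, viewer, ticket, nets
def cloud(cam):
    im,d=viewer.camera(cam); k=viewer.camera_info(cam)
    v,u=np.mgrid[:480,:640]
    P=np.stack([(u-k['cx'])/k['fx']*d,(v-k['cy'])/k['fy']*d,d],-1)
    W=(P-np.array(k['t']))@np.array(k['R'])
    W[d<=0]=np.nan
    return im,W
E
python3 - <<'E'
from h import *
for c in('scene','top'):
    im,W=cloud(c); cv2.imwrite(f'pics/{c}0.png',im); np.save(f'{c}0.npy',W)
    k=viewer.camera_info(c); print(c,k['fx'],np.round(-np.array(k['R']).T@k['t'],3))
    for n in('roll_yellow','roll_blue','stand','brake','hook_left','adhesive_can','core_a'):
        for r in nets.silhouettes(c,n)[:2]:
            m=r['region']; print(n,round(r['confidence'],2),np.round(r['extent']),np.round(np.nanmedian(W[m],0),3))
print(ctrl.get_obs())
E
```

```text
scene 525.9966275222275 [1.419 0.343 0.679]
roll_yellow 0.25 [197. 290. 222. 324.] [ 0.778 -0.166  0.052]
roll_blue 0.7 [179. 205. 232. 241.] [ 0.529 -0.338  0.055]
stand 0.76 [360. 191. 507. 344.] [0.545 0.227 0.014]
brake 0.77 [408. 207. 457. 249.] [0.602 0.213 0.211]
hook_left 0.57 [365. 191. 511. 341.] [0.545 0.228 0.014]
adhesive_can 0.63 [318. 296. 356. 350.] [0.783 0.099 0.096]
core_a 0.72 [159. 258. 186. 306.] [ 0.747 -0.268  0.071]
core_a 0.59 [198. 291. 224. 326.] [ 0.777 -0.165  0.051]
top 506.4998121488948 [ 0.51  -0.011  1.228]
roll_yellow 0.6 [354. 238. 388. 309.] [ 0.546 -0.124  0.065]
roll_blue 0.55 [456. 253. 484. 330.] [ 0.504 -0.349  0.064]
stand 0.56 [162. 240. 281. 338.] [0.509 0.21  0.012]
brake 0.6 [190. 233. 232. 272.] [0.596 0.208 0.221]
hook_left 0.98 [158. 238. 283. 342.] [0.51  0.211 0.012]
adhesive_can 0.61 [267. 166. 294. 203.] [0.752 0.084 0.108]
adhesive_can 0.17 [159. 236. 283. 342.] [0.509 0.211 0.012]
core_a 0.62 [426. 178. 447. 203.] [ 0.737 -0.283  0.066]
core_a 0.38 [457. 252. 486. 329.] [ 0.506 -0.349  0.064]
{'time_s': 0.8, 'qpos': array([-1.27158331e+00,  2.99863087e-01,  1.52102332e+00,  1.72041444e-05,
        1.32073557e+00, -6.66243778e-02]), 'joint_vel': array([-1.41427988e-03,  6.49780708e-05, -9.68052211e-04, -1.29128777e-03,
       -7.73313874e-05,  3.48729431e-04]), 'tau': array([ 3.92666363e-03, -5.31615937e+01, -3.52898669e+01,  7.10861944e-02,
        2.10952159e-02, -1.20813763e-05]), 'ee_pos': array([ 0.19673287, -0.51358061,  0.20545596]), 'eef_rot': array([-3.14157407e+00,  2.81462578e-05, -1.20496319e+00]), 'force': array([ 0.77232264,  0.36579165, -0.01215983]), 'moment': array([ 0.04364255, -0.01747754,  0.03473526]), 'grip_width': 0.09432488973326186}
```

View pics/scene0.png

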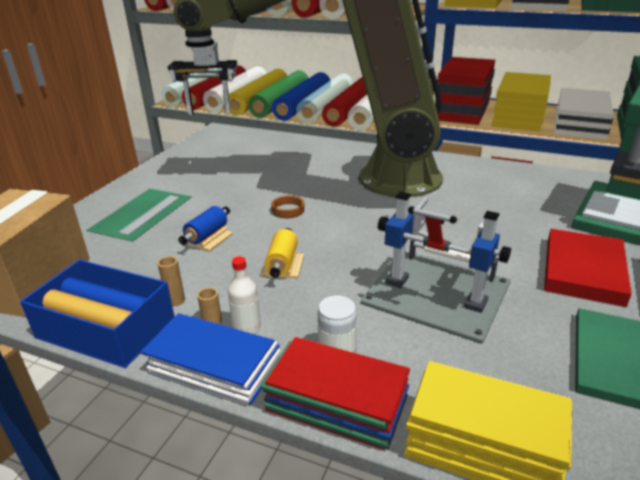

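View pics/top0.png

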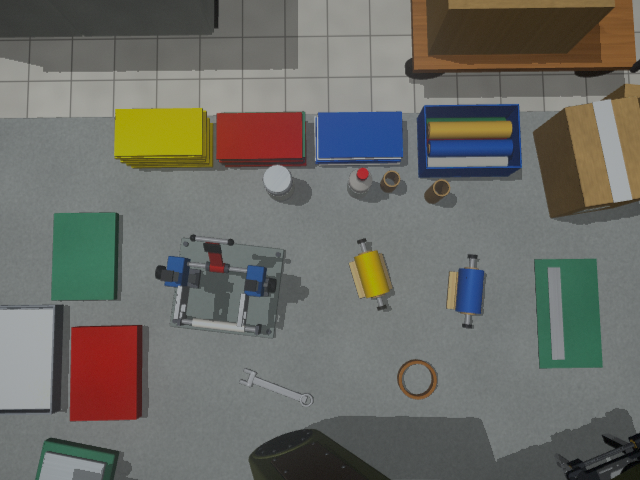

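The top view shows the yellow roll at (371,274) with its collars at (357,244) and (381,306), and the blue roll at (470,290). The stand is at (228,285), with its guide rod near the robot at row ~325 and the brake handle at the back at (212,240). The scene view agrees.

```bash
python3 - <<'E'
from h import *
im=cv2.imread('pics/top0.png'); W=np.load('top0.npy'); hsv=cv2.cvtColor(im,cv2.COLOR_BGR2HSV)
# yellow film
m=np.zeros((480,640),bool); m[235:315,345:400]=1
y=m&(hsv[...,0]>20)&(hsv[...,0]<35)&(hsv[...,1]>180)&(W[...,2]>.045)
P=W[y]; c,(w,h),a=cv2.minAreaRect(P[:,:2].astype(np.float32)); print('film',y.sum(),c,w,h,a,np.nanpercentile(P[:,2],[50,98]))
hi=m&(W[...,2]>.03)&~y&(hsv[...,2]<110); n,l,s,cc=cv2.connectedComponentsWithStats(hi.astype(np.uint8))
for i in range(1,n):
    if s[i,4]>8: print('collar',s[i],np.nanmedian(W[l==i],0))
# stand
R=np.zeros_like(m); R[225:350,150:300]=1
b=R&(W[...,2]>.006)&(W[...,2]<.018)
for q in (R&(W[...,2]>.006),b):
    Q=W[q]; print('base',q.sum(),cv2.minAreaRect(Q[:,:2].astype(np.float32)))
for lo,hi_ in((.04,.075),(.09,.145),(.145,.2),(.2,.26)):
    q=(R&(W[...,2]>lo)&(W[...,2]<hi_)).astype(np.uint8)
    n,l,s,cc=cv2.connectedComponentsWithStats(q)
    for i in range(1,n):
        if s[i,4]>15: print(lo,s[i],np.round(np.nanmedian(W[l==i],0),4),[np.round(x,3) for x in cv2.minAreaRect(W[l==i][:,:2].astype(np.float32))[:2]], cv2.minAreaRect(W[l==i][:,:2].astype(np.float32))[2])
c1=cv2.resize(im[225:350,150:300],None,fx=4,fy=4,interpolation=cv2.INTER_CUBIC)
cv2.imwrite('pics/crop1.png',c1)
E
```

```text
film 978 (0.5468016862869263, -0.12714633345603943) 0.09858456254005432 0.053547609597444534 15.311796188354492 [0.06719808 0.07387086]
collar [357 238  10   6  38] [ 0.62361152 -0.10536088  0.05014845]
collar [375 296   7   4   9] [ 0.49293923 -0.14143654  0.0482849 ]
collar [377 304  10   7  38] [ 0.46987044 -0.14764954  0.05047135]
base 9855 ((0.5085723400115967, 0.22211819887161255), (0.35827866196632385, 0.26088887453079224), 89.3140640258789)
base 5788 ((0.5085723400115967, 0.22211819887161255), (0.35827866196632385, 0.26088887453079224), 89.3140640258789)
0.04 [190 274   5   9  36] [0.5417 0.2886 0.0578] [array([0.542, 0.289]), array([0.003, 0.019])] 81.00521850585938
0.04 [177 318  83  17 625] [0.4336 0.2295 0.0571] [array([0.434, 0.227]), array([0.189, 0.021])] 82.88884735107422
0.09 [180 266  10  52 180] [0.5    0.2818 0.1295] [array([0.511, 0.284]), array([0.012, 0.11 ])] 86.14558410644531
0.09 [264 268   3  14  16] [0.5453 0.1107 0.1299] [array([0.546, 0.111]), array([0.001, 0.029])] 84.14425659179688
0.09 [243 296   6  30  69] [0.461  0.1541 0.1292] [array([0.469, 0.154]), array([0.006, 0.062])] 82.1007308959961
0.145 [ 155  253  121   74 2124] [0.5453 0.2137 0.1682] [array([0.517, 0.216]), array([0.256, 0.143])] 82.89305114746094
0.2 [190 235  44  20 413] [0.6065 0.205  0.2343] [array([0.602, 0.205]), array([0.086, 0.032])] 83.28433990478516
0.2 [160 270  15  12 147] [0.5438 0.2968 0.2156] [array([0.543, 0.298]), array([0.023, 0.022])] 84.44054412841797
0.2 [244 279  13  13 140] [0.522  0.1313 0.2164] [array([0.522, 0.132]), array([0.023, 0.023])] 83.0313949584961
```

View pics/crop1.png

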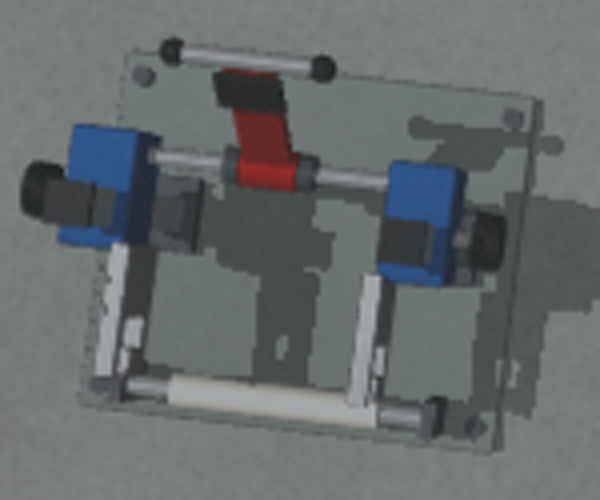

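```bash
python3 - <<'E'
from h import *
O=np.array([.468,.2226,0]);a=-.125;c,s=np.cos(a),np.sin(a);Rz=np.array([[c,-s,0],[s,c,0],[0,0,1]])
for cam in('scene','top'):
    L=(np.load(cam+'0.npy')-O)@Rz
    X,Y,Z=L[...,0],L[...,1],L[...,2]
    def rep(n,m,z0,z1):
        q=m&(Z>z0)&(Z<z1); h=np.histogram(Z[q],np.arange(z0,z1+.001,.002))[0]
        print(cam,n,q.sum(),'c',np.round(np.median(L[q],0),4),z0,h)
    for sg,nm in((1,'L'),(-1,'R')):
        rep('hooktop'+nm,(X>-.018)&(X<.038)&(abs(Y*sg-.066)<.009),.14,.196)
        rep('block'+nm,(X>.045)&(X<.105)&(abs(Y*sg-.084)<.016),.14,.196)
        rep('col'+nm,(X>.05)&(X<.08)&(abs(Y*sg-.084)<.016),.2,.23)
    rep('handle',(X>.125)&(X<.165)&(abs(Y)<.04),.2,.25)
    rep('rod',(X<-.02)&(X>-.05)&(abs(Y)<.09),.04,.07)
    rep('table',(X<-.07)&(X>-.1)&(abs(Y)<.09),-.01,.01)
    rep('base',(X<.04)&(X>-.01)&(abs(Y)<.05),.002,.022)
E
```

```text
scene hooktopL 11 c [0.0307 0.0674 0.1783] 0.14 [0 0 0 0 0 0 0 0 0 0 0 0 0 0 0 0 0 0 4 7 0 0 0 0 0 0 0 0]
scene blockL 382 c [0.0766 0.0861 0.1722] 0.14 [  2   3   0   2   3   2   1   2   3   3   2   2   3   3  23 126  55  13
  14  19  14  10  12  19   9   9  12  16]
scene colL 200 c [0.0738 0.0891 0.2158] 0.2 [16 13  9 18  9 11 12 16 43 52  1  0  0  0  0]
scene hooktopR 84 c [ 0.0137 -0.059   0.1777] 0.14 [ 4  3  2  2  2  3  1  2  2  0  0  0  0  1  1  3  2  2 22 28  4  0  0  0
  0  0  0  0]
scene blockR 310 c [ 0.0767 -0.08    0.1721] 0.14 [  3   4   1   2   3   2   3   3   2   1   0   1   2   5  16 101  38  15
   6  13  14   6  16   8  10  12  13  10]
scene colR 173 c [ 0.0727 -0.0785  0.2148] 0.2 [16 12 12 10 13  9  9 10 44 38  0  0  0  0  0]
scene handle 440 c [0.1465 0.0041 0.2343] 0.2 [ 8 10  7 13 10 12 16  8 12 16 12 14 10 11  7 15 32 49 62 77 37  2  0  0
  0]
scene rod 372 c [-0.0267 -0.0114  0.0538] 0.04 [ 2  8 16 41 36 47 43 70 48 34 20  7  0  0  0]
scene table 302 c [-0.0821 -0.0255  0.0011] -0.01 [  0   0   0   5  61 168  66   2   0   0]
scene base 653 c [0.0155 0.0018 0.
[... 545 characters left out ...]
27  4  0  0  0
  0  0  0  0]
top blockR 324 c [ 0.0833 -0.0874  0.1695] 0.14 [  0   0   0   0   0   0   0   0   0   0   1   3  10  62 113  88  30   4
   1   2   1   2   1   3   0   0   1   2]
top colR 140 c [ 0.0645 -0.0838  0.2164] 0.2 [ 1  0  0  0  0  4 13 40 62 18  2  0  0  0  0]
top handle 355 c [ 1.415e-01 -2.000e-04  2.350e-01] 0.2 [ 0  0  0  0  1  0  1  2  7 14  6 10 16 19 11 29 43 45 84 46 20  0  1  0
  0]
top rod 589 c [-0.0349  0.0031  0.057 ] 0.04 [  2   0   2   5  14  34  57 120 144 123  59  22   7   0   0]
top table 950 c [-0.085   0.0008 -0.0008] -0.01 [  1  13  81 189 316 244  92  13   1   0]
top base 737 c [0.0147 0.008  0.0112] 0.002 [  0   9  49 183 227 192  62  14   1   0]
```

Request:
carry_out --commands '[-1, 4, 4, 0, 0, 0, -0.098, -1, 8, 8, 0, 0, 0, -0.098, -1, 12, 12, 0, 0, 0, -0.098, -1, 16, 16, 0, 0, 0, -0.098, -1, 20, 20, 0, 0, 0, -0.098, -1, 24, 24, 0, 0, 0, -0.098, -1, 27, 28, 0, 0, 0, -0.098, -1, 30, 32, 0, 0, 0, -0.098, -1, 33, 35.5, 0, 0, 0, -0.098, -1, 35, 38.7, 0, 0, 0, -0.098, -1, 35, 38.7, -3, 0, 0, -0.098, -1, 35, 38.7, -6, 0, 0, -0.098]' --force 35

```text
time_s: 1.8
ee_pos: [0.5293, -0.1499, 0.1716]
eef_rot: [-3.137, -0.003, -1.302]
force: [0.9, -0.5, -0.3]
grip_width: 0.094
```

Request:
carry_out --commands '[-1, 1.74, 2.34, -1, 0, 0, 0, -1, 1.74, 2.34, -4, 0, 0, 0, -1, 1.74, 2.34, -7, 0, 0, 0, -1, 1.74, 2.34, -9, 0, 0, 0, -1, 1.74, 2.34, -9, 0, 0, 0]'

```text
time_s: 2.22
ee_pos: [0.5448, -0.1257, 0.0775]
eef_rot: [3.141, 0.0, -1.302]
force: [0.3, 0.2, -0.3]
grip_width: 0.0941
```

```bash
python3 - <<'E'
from h import *
a,_=cloud('top');b,_=cloud('scene'); print(ctrl.get_obs()['ee_pos'],ctrl.get_obs()['eef_rot'])
f=lambda i,r:cv2.resize(i[r[0]:r[1],r[2]:r[3]],(400,400),interpolation=cv2.INTER_CUBIC)
cv2.imwrite('pics/g1.png',np.hstack([f(a,(215,335,310,430)),f(b,(190,310,220,340))]))
E
```

```text
[ 0.54680147 -0.12661393  0.0819888 ] [-3.13736048e+00 -2.76907141e-03 -1.30217915e+00]
```

View pics/g1.png

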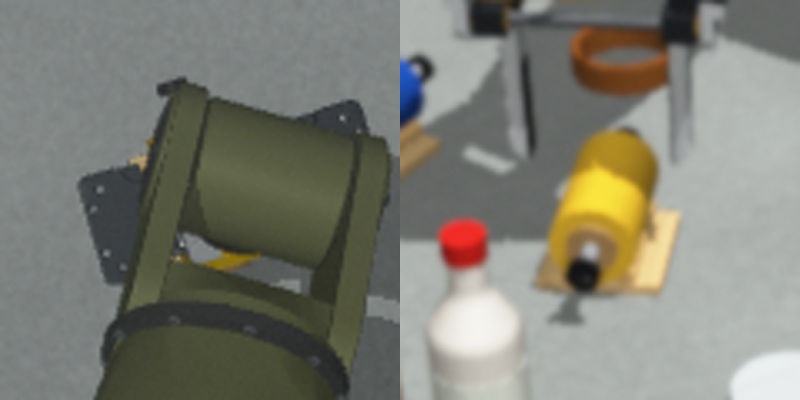

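The jaws straddle the yellow film (right half, ~(600,200)), and the body is clear of the neighbours. Now I descend and grip.

Request:
carry_out --commands '[-1, 0, 0, -2.5, 0, 0, 0, -1, 0, 0, -4.5, 0, 0, 0, -1, 0, 0, -5.5, 0, 0, 0, -1, 0, 0, -5.5, 0, 0, 0, 1, 0, 0, -5.5, 0, 0, 0, 1, 0, 0, -5.5, 0, 0, 0, 1, 0, 0, -5.5, 0, 0, 0, 1, 0, 0, -5.5, 0, 0, 0, 1, 0, 0, -5.5, 0, 0, 0, 1, 0, 0, -5.5, 0, 0, 0]' --force 35

```text
time_s: 3.15
ee_pos: [0.5469, -0.1264, 0.0274]
eef_rot: [-3.137, -0.003, -1.302]
force: [-5.2, 18.5, 8.9]
grip_width: 0.0574
```

Request:
carry_out --commands '[1, 0, 0, 1, 0, 0, 0, 1, 0, 0, 2.5, 0, 0, 0, 1, 0, 0, 5, 0, 0, 0, 1, 0, 0, 9, 0, 0, 0, 1, 0, 0, 13, 0, 0, 0, 1, 0, 0, 17, 0, 0, 0, 1, 0, 0, 17, 0, 0, 0, 1, 0, 0, 17, 0, 0, 0]'

```text
time_s: 3.82
ee_pos: [0.5474, -0.1266, 0.1996]
eef_rot: [-3.134, -0.005, -1.302]
force: [0.3, -0.5, -4.1]
grip_width: 0.0575
```

```bash
python3 - <<'E'
from h import *
b,W=cloud('scene'); o=ctrl.get_obs(); print(o['ee_pos'],o['eef_rot'],o['force'],o['moment'],o['grip_width'])
cv2.imwrite('pics/l1.png',cv2.resize(b[130:310,180:420],None,fx=3,fy=3,interpolation=cv2.INTER_CUBIC))
E
```

```text
[ 0.5465886  -0.12637346  0.19735433] [-3.13698443e+00 -2.69973742e-03 -1.30226170e+00] [ 0.9834982   0.30972754 -4.15883728] [-0.02314707  0.00280646 -0.01765459] 0.0571004042527631
```

View pics/l1.png

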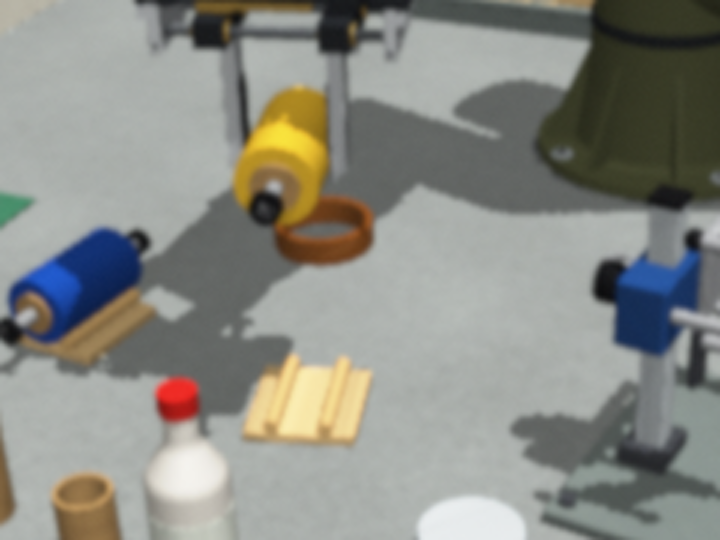

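The scene view shows the roll hanging level in the jaws at (285,155) over the empty cradle at (308,400). The force reads a weight of about 4 N. Next I carry it round to the open front of the hooks.

Request:
carry_out --commands '[1, -2, 0, 0, 0, 0, 0.08, 1, -5, 1, 0, 0, 0, 0.18, 1, -8, 3.5, 0, 0, 0, 0.28, 1, -11, 6.5, 0, 0, 0, 0.39, 1, -13.5, 9.5, 0, 0, 0, 0.5, 1, -15, 13, 0, 0, 0, 0.61, 1, -15.8, 16.5, 0, 0, 0, 0.72, 1, -15.8, 20, 0, 0, 0, 0.83, 1, -15.8, 23.5, 0, 0, 0, 0.94, 1, -15.8, 27.5, 0, 0, 0, 1.04, 1, -15.8, 31.5, 0, 0, 0, 1.12, 1, -15.8, 34.5, 0, 0, 0, 1.178]' --force 45

```text
time_s: 4.87
ee_pos: [0.3872, 0.2209, 0.1956]
eef_rot: [-3.139, 0.0, -0.119]
force: [0.7, -0.1, -4.2]
grip_width: 0.057
```

Request:
carry_out --commands '[1, 0, 0, 0, 0, 0, 0, 1, 0, 0, 0, 0, 0, 0]'

```text
time_s: 5.03
ee_pos: [0.386, 0.2217, 0.1935]
eef_rot: [-3.141, 0.004, -0.116]
force: [0.9, -1.0, -3.3]
grip_width: 0.0574
```

Request:
carry_out --commands '[1, 0.27, 1.1, -2, 0, 0, -0.008, 1, 0.27, 1.1, -4, 0, 0, -0.008, 1, 0.27, 1.1, -5.2, 0, 0, -0.008, 1, 0.27, 1.1, -5.2, 0, 0, -0.008, 1, 0.27, 1.1, -5.2, 0, 0, -0.008]'

```text
time_s: 5.45
ee_pos: [0.3884, 0.2316, 0.1409]
eef_rot: [3.141, 0.006, -0.126]
force: [-0.1, 0.1, -3.0]
grip_width: 0.0568
```

```bash
python3 - <<'E'
from h import *
O=np.array([.468,.2226,0]);a=-.125;c,s=np.cos(a),np.sin(a);Rz=np.array([[c,-s,0],[s,c,0],[0,0,1]])
o=ctrl.get_obs(); print(o['ee_pos'],o['eef_rot'],o['force'],(o['ee_pos']-O)@Rz)
ims=[]
for cam,r in(('top',(230,350,150,310)),('scene',(150,270,350,510))):
    im,W=cloud(cam); L=(W-O)@Rz; np.save(cam+'1.npy',W); cv2.imwrite(f'pics/{cam}1full.png',im)
    ims.append(cv2.resize(im[r[0]:r[1],r[2]:r[3]],None,fx=3.7,fy=3.7,interpolation=cv2.INTER_CUBIC))
    hsv=cv2.cvtColor(im,cv2.COLOR_BGR2HSV)
    y=(hsv[...,0]>20)&(hsv[...,0]<35)&(hsv[...,1]>150)&(abs(L[...,0]+.08)<.06)&(abs(L[...,1])<.08)&(L[...,2]>.1)
    P=L[y]; print(cam,y.sum(),np.round(np.nanpercentile(P,[1,50,99],axis=0),4))
    k=viewer.camera_info(cam)
    for sg in(1,-1):   # collars: dark near expected place
        q=(abs(L[...,0]+.08)<.02)&(abs(L[...,1]-sg*.081)<.012)&(L[...,2]>.13)&(L[...,2]<.185)
        print(' collar',sg,q.sum(),np.round(np.nanmedian(L[q],0),4) if q.any() else '', np.round(np.percentile(L[q],[2,98],axis=0),4) if q.any() else '')
cv2.imwrite('pics/f1.png',cv2.resize(np.vstack(ims),(450*1,600) if 0 else None,fx=.65,fy=.65))
E
```

```text
[0.38837722 0.23155133 0.14088451] [ 3.14100796  0.00556846 -0.12584543] [-0.05119983  0.10276854 -2.96674762] [-0.08011754 -0.00104546  0.14088451]
top 463 [[-0.1043 -0.0523  0.1519]
 [-0.0754 -0.0371  0.1804]
 [-0.0521 -0.0178  0.1881]]
 collar 1 18 [-0.0725  0.0794  0.1608] [[-0.0777  0.075   0.1508]
 [-0.0702  0.0833  0.1659]]
 collar -1 77 [-0.079  -0.0811  0.1631] [[-0.0883 -0.0873  0.1524]
 [-0.0698 -0.0692  0.1698]]
scene 1010 [[-0.094  -0.0459  0.1438]
 [-0.0574  0.0189  0.1742]
 [-0.0489  0.066   0.4018]]
 collar 1 80 [-0.0744  0.0819  0.1611] [[-0.0885  0.0705  0.151 ]
 [-0.0678  0.087   0.1695]]
 collar -1 61 [-0.0733 -0.0763  0.1628] [[-0.0845 -0.0827  0.15  ]
 [-0.0667 -0.0693  0.1701]]
```

View pics/f1.png

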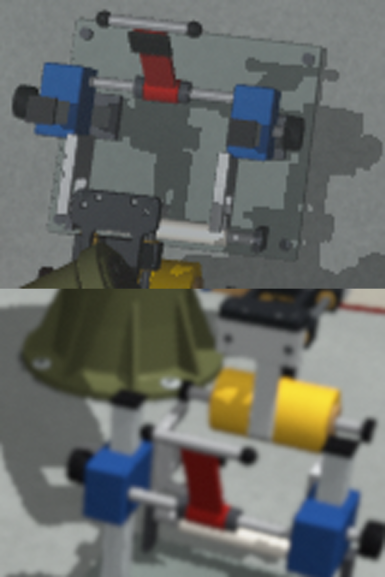

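The top view (upper half) shows the gripper in front of the hooks with the axle parallel to the guide rod. The scene view (lower half) shows the roll level at about (275,410), with collars at (190,388) and (365,428) outboard of the hooks. Measured axle height is about 0.157, and S+22 is about 0.157. Moving in.

Request:
carry_out --commands '[1, 2, -0.15, 0, 0, 0, 0, 1, 4, -0.4, 0, 0, 0, 0, 1, 5, -0.53, 0, 0, 0, 0, 1, 5.6, -0.6, 0, 0, 0, 0, 1, 6.2, -0.68, 0, 0, 0, 0, 1, 6.8, -0.75, 0, 0, 0, 0, 1, 6.8, -0.75, 0, 0, 0, 0, 1, 6.8, -0.75, 0, 0, 0, 0]'

```text
time_s: 6.22
ee_pos: [0.4568, 0.2247, 0.1421]
eef_rot: [-3.141, 0.003, -0.125]
force: [-0.1, -0.1, -3.6]
grip_width: 0.0573
```

Request:
carry_out --commands '[1, 0.5, -0.06, 0, 0, 0, 0, 1, 0.9, -0.11, 0, 0, 0, 0, 1, 1.2, -0.15, 0, 0, 0, 0, 1, 1.4, -0.18, 0, 0, 0, 0, 1, 1.4, -0.18, 0, 0, 0, 0]'

```text
time_s: 6.63
ee_pos: [0.4703, 0.223, 0.1417]
eef_rot: [-3.141, 0.006, -0.126]
force: [-4.8, 1.6, -2.5]
grip_width: 0.0573
```

```bash
python3 - <<'E'
from h import *
O=np.array([.468,.2226,0]);a=-.125;c,s=np.cos(a),np.sin(a);Rz=np.array([[c,-s,0],[s,c,0],[0,0,1]])
ims=[]
for cam,r in(('top',(230,350,150,310)),('scene',(170,290,360,520))):
    im,W=cloud(cam)
    ims.append(cv2.resize(im[r[0]:r[1],r[2]:r[3]],None,fx=2.5,fy=2.5,interpolation=cv2.INTER_CUBIC))
o=ctrl.get_obs(); print(o['ee_pos'],o['eef_rot'],o['force'],o['moment'],(o['ee_pos']-O)@Rz)
cv2.imwrite('pics/f2.png',np.hstack(ims))
E
```

```text
[0.47029941 0.22302653 0.1418215 ] [-3.14068763  0.00519598 -0.12577778] [-4.26622651  1.72334113 -2.29812565] [ 0.21214633  0.78873322 -0.32005186] [0.0022283  0.00070988 0.1418215 ]
```

View pics/f2.png

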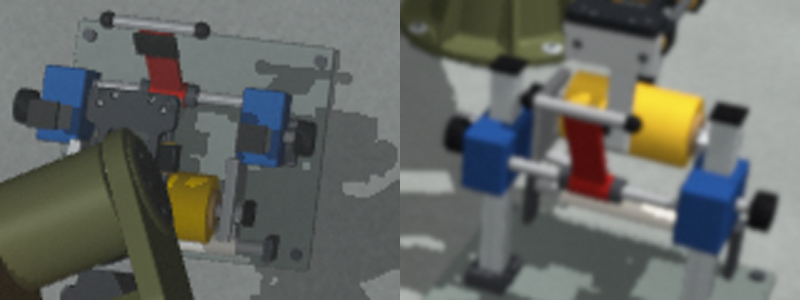

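In the top view the right-hand collar, at (248,213), sits outside the hook and the roll is between the hooks. The scene view shows the roll behind the brake arm. The back wall was felt at stand x of 2 mm, as expected. Now I ease off and lower.

Request:
carry_out --commands '[1, -0.17, 0.02, 0, 0, 0, 0, 1, -0.17, 0.02, -0.4, 0, 0, 0, 1, -0.17, 0.02, -0.8, 0, 0, 0, 1, -0.17, 0.02, -1.2, 0, 0, 0, 1, -0.17, 0.02, -1.5, 0, 0, 0, 1, -0.17, 0.02, -1.7, 0, 0, 0, 1, -0.17, 0.02, -1.7, 0, 0, 0]'

```text
time_s: 7.32
ee_pos: [0.4685, 0.2231, 0.1242]
eef_rot: [-3.141, 0.006, -0.126]
force: [0.6, 0.1, -4.4]
grip_width: 0.0576
```

Request:
carry_out --commands '[1, 0, 0, -0.15, 0, 0, 0, 1, 0, 0, -0.3, 0, 0, 0, 1, 0, 0, -0.4, 0, 0, 0, 1, 0, 0, -0.4, 0, 0, 0]'

```text
time_s: 7.65
ee_pos: [0.4685, 0.2231, 0.1201]
eef_rot: [-3.141, 0.006, -0.126]
force: [-1.0, -0.1, -2.4]
grip_width: 0.0573
```

Request:
carry_out --commands '[1, 0, 0, -0.1, 0, 0, 0, 1, 0, 0, -0.1, 0, 0, 0, 1, 0, 0, -0.1, 0, 0, 0]'

```text
time_s: 7.9
ee_pos: [0.4686, 0.2232, 0.1199]
eef_rot: [-3.141, 0.005, -0.126]
force: [-3.9, -1.9, 4.9]
grip_width: 0.0571
```

Request:
carry_out --commands '[1, 0, 0, -0.05, 0, 0, 0, 1, 0, 0, -0.05, 0, 0, 0, 0, 0, 0, -0.05, 0, 0, 0, -0.3, 0, 0, -0.05, 0, 0, 0, -0.6, 0, 0, -0.05, 0, 0, 0, -0.6, 0, 0, -0.05, 0, 0, 0, -0.6, 0, 0, -0.05, 0, 0, 0]'

```text
time_s: 8.48
ee_pos: [0.4687, 0.2232, 0.1193]
eef_rot: [-3.141, 0.005, -0.126]
force: [-0.4, 0.4, 0.5]
grip_width: 0.0747
```

```bash
python3 - <<'E'
from h import *
ims=[]
for cam,r in(('top',(230,350,150,310)),('scene',(170,290,360,520))):
    im,W=cloud(cam)
    ims.append(cv2.resize(im[r[0]:r[1],r[2]:r[3]],None,fx=2.5,fy=2.5,interpolation=cv2.INTER_CUBIC))
o=ctrl.get_obs(); print(o['ee_pos'],o['eef_rot'],o['force'],o['grip_width'])
cv2.imwrite('pics/f3.png',np.hstack(ims))
E
```

```text
[0.46859838 0.22317817 0.11929527] [-3.140836    0.00530374 -0.1257297 ] [ 0.79691521 -0.43722711  0.08185179] 0.07494599338525844
```

View pics/f3.png

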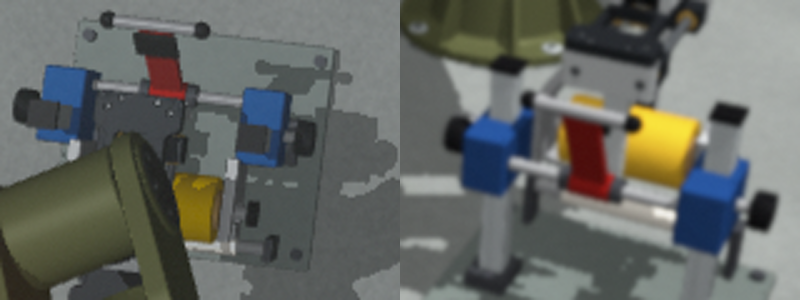

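The roll hangs with its right-hand collar at (252,213) outside the hook, and the released jaws read near-zero force. Now I retract straight up and go over behind the brake handle.

Request:
carry_out --commands '[-0.6, 0, 0, 1.5, 0, 0, 0, -0.6, 0, 0, 4.5, 0, 0, 0, -0.6, 0, 0, 8.5, 0, 0, 0, -0.6, 0, 0, 12.5, 0, 0, 0, 1, 0, 0, 16, 0, 0, 0, 1, 3, -0.4, 17, 0, 0, 0, 1, 7, -0.9, 17, 0, 0, 0, 1, 11, -1.4, 17, 0, 0, 0, 1, 15, -1.9, 17, 0, 0, 0, 1, 18.8, -2.4, 17, 0, 0, 0, 1, 18.8, -2.4, 17, 0, 0, 0, 1, 18.8, -2.4, 17, 0, 0, 0]'

```text
time_s: 9.58
ee_pos: [0.6577, 0.1986, 0.2863]
eef_rot: [3.141, 0.009, -0.127]
force: [-0.7, -0.1, -1.5]
grip_width: 0.0257
```

```bash
python3 - <<'E'
from h import *
O=np.array([.468,.2226,0]);a=-.125;c,s=np.cos(a),np.sin(a);Rz=np.array([[c,-s,0],[s,c,0],[0,0,1]])
ims=[]
for cam,r in(('top',(230,350,150,310)),('scene',(170,290,360,520))):
    im,W=cloud(cam)
    ims.append(cv2.resize(im[r[0]:r[1],r[2]:r[3]],None,fx=2.5,fy=2.5,interpolation=cv2.INTER_CUBIC))
    L=(W-O)@Rz; hsv=cv2.cvtColor(im,cv2.COLOR_BGR2HSV)
    y=(hsv[...,0]>20)&(hsv[...,0]<35)&(hsv[...,1]>150)&(abs(L[...,0])<.04)&(abs(L[...,1])<.08)&(L[...,2]>.1)&(L[...,2]<.2)
    print(cam,y.sum(),np.round(np.nanpercentile(L[y],[1,50,98],axis=0),4))
o=ctrl.get_obs(); print(o['ee_pos'],o['eef_rot'],o['force'],o['grip_width'],(o['ee_pos']-O)@Rz)
cv2.imwrite('pics/f4.png',np.hstack(ims))
E
```

```text
top 0 [nan nan nan]
scene 833 [[-0.0084 -0.0444  0.1236]
 [ 0.0237  0.0252  0.1514]
 [ 0.0305  0.0528  0.1658]]
[0.6560959  0.19937799 0.28936969] [-3.14075357  0.00539048 -0.12554027] [-1.69806632  0.07300028  0.17965738] 0.01753360896573058 [0.18952351 0.00040999 0.28936969]
  return np.nanmean(a, axis, out=out, keepdims=keepdims)
```

View pics/f4.png

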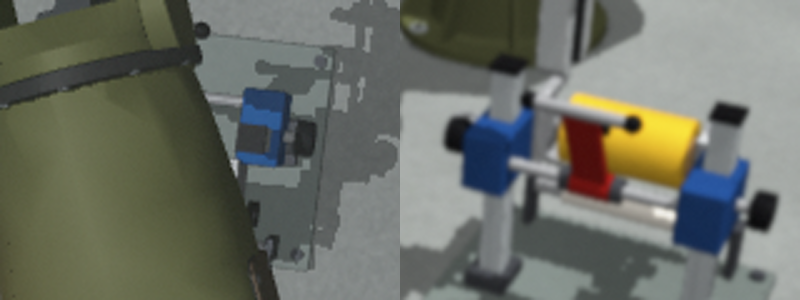

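The hung roll (scene crop (630,135)) stayed put after release, with its top at 0.165, which gives S of about 0.136. Now I lower behind the handle and push it forward.

Request:
carry_out --commands '[1, 0, 0, -3, 0, 0, 0, 1, 0, 0, -6.5, 0, 0, 0, 1, 0, 0, -7.4, 0, 0, 0, 1, -1.5, 0.19, -7.4, 0, 0, 0, 1, -2.6, 0.33, -7.4, 0, 0, 0, 1, -3.7, 0.46, -7.4, 0, 0, 0, 1, -4.8, 0.6, -7.4, 0, 0, 0, 1, -5.9, 0.74, -7.4, 0, 0, 0, 1, -7, 0.88, -7.4, 0, 0, 0]'

```text
time_s: 10.43
ee_pos: [0.5852, 0.2086, 0.218]
eef_rot: [-3.14, 0.002, -0.125]
force: [1.0, -0.3, 1.5]
grip_width: 0.0004
```

Request:
carry_out --commands '[1, -1, 0.13, 0, 0, 0, 0, 1, -2, 0.25, 0, 0, 0, 0, 1, -3, 0.38, 0, 0, 0, 0, 1, -4, 0.5, 0, 0, 0, 0, 1, -4, 0.5, 0, 0, 0, 0]'

```text
time_s: 10.85
ee_pos: [0.5438, 0.2142, 0.2204]
eef_rot: [-3.138, 0.0, -0.124]
force: [0.0, 0.4, 0.9]
grip_width: 0.0005
```

Request:
carry_out --commands '[1, 3, -0.4, 0, 0, 0, 0, 1, 5, -0.6, 3, 0, 0, 0, 1, 5, -0.6, 7, 0, 0, 0, 1, 5, -2, 10, 0, 0, 0, 1, 5, -6, 10, 0, 0, 0, 1, 5, -10, 10, 0, 0, 0, 1, 5, -14, 10, 0, 0, 0, 1, 5, -18, 10, 0, 0, 0, 1, 5, -22, 10, 0, 0, 0, 1, 5, -25, 10, 0, 0, 0, 1, 5, -25, 10, 0, 0, 0, 1, 5, -25, 10, 0, 0, 0]'

```text
time_s: 11.85
ee_pos: [0.5937, -0.037, 0.3216]
eef_rot: [-3.138, -0.001, -0.126]
force: [0.7, 0.1, -0.5]
grip_width: 0.0001
```

Request:
carry_out --commands '[1, 0, 0, 0, 0, 0, 0, 1, 0, 0, 0, 0, 0, 0, 1, 0, 0, 0, 0, 0, 0, 1, 0, 0, 0, 0, 0, 0, 1, 0, 0, 0, 0, 0, 0, 1, 0, 0, 0, 0, 0, 0, 1, 0, 0, 0, 0, 0, 0, 1, 0, 0, 0, 0, 0, 0, 1, 0, 0, 0, 0, 0, 0, 1, 0, 0, 0, 0, 0, 0, 1, 0, 0, 0, 0, 0, 0, 1, 0, 0, 0, 0, 0, 0]'

```text
time_s: 12.85
ee_pos: [0.5936, -0.037, 0.3216]
eef_rot: [-3.138, -0.001, -0.126]
force: [-0.2, -1.0, -1.3]
grip_width: 0.0006
```

Request:
carry_out --commands '[1, 0, 0, 0, 0, 0, 0, 1, 0, 0, 0, 0, 0, 0, 1, 0, 0, 0, 0, 0, 0, 1, 0, 0, 0, 0, 0, 0, 1, 0, 0, 0, 0, 0, 0, 1, 0, 0, 0, 0, 0, 0, 1, 0, 0, 0, 0, 0, 0, 1, 0, 0, 0, 0, 0, 0, 1, 0, 0, 0, 0, 0, 0, 1, 0, 0, 0, 0, 0, 0, 1, 0, 0, 0, 0, 0, 0, 1, 0, 0, 0, 0, 0, 0]'

```text
time_s: 13.85
ee_pos: [0.5936, -0.037, 0.3215]
eef_rot: [-3.138, -0.001, -0.126]
force: [0.0, -0.1, 0.9]
grip_width: 0.0005
```

```bash
python3 - <<'E'
from h import *
O=np.array([.468,.2226,0]);a=-.125;c,s=np.cos(a),np.sin(a);Rz=np.array([[c,-s,0],[s,c,0],[0,0,1]])
ims=[]
for cam,r in(('top',(230,350,150,310)),('scene',(170,290,360,520))):
    im,W=cloud(cam)
    ims.append(cv2.resize(im[r[0]:r[1],r[2]:r[3]],None,fx=2.5,fy=2.5,interpolation=cv2.INTER_CUBIC))
    L=(W-O)@Rz; hsv=cv2.cvtColor(im,cv2.COLOR_BGR2HSV)
    near=(abs(L[...,0]-.04)<.12)&(abs(L[...,1])<.06)&(L[...,2]>.1)
    y=near&(hsv[...,0]>20)&(hsv[...,0]<35)&(hsv[...,1]>150)
    rd=near&((hsv[...,0]<8)|(hsv[...,0]>172))&(hsv[...,1]>150)
    for n,m in(('film',y),('red',rd)): print(cam,n,m.sum(),np.round(np.nanpercentile(L[m],[2,50,98],axis=0),3).tolist())
cv2.imwrite('pics/f5.png',np.hstack(ims))
E
```

```text
top film 808 [[-0.025, -0.05, 0.143], [-0.006, -0.01, 0.158], [0.027, 0.048, 0.166]]
top red 591 [[0.006, -0.012, 0.152], [0.055, 0.0, 0.163], [0.103, 0.013, 0.177]]
scene film 924 [[-0.007, -0.045, 0.125], [0.023, 0.022, 0.153], [0.03, 0.053, 0.167]]
scene red 593 [[0.007, -0.01, 0.148], [0.061, 0.005, 0.162], [0.107, 0.017, 0.178]]
```

View pics/f5.png

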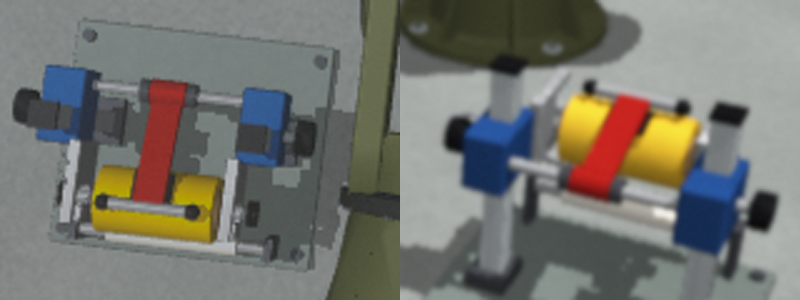

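Both views show the brake arm lying on the yellow film (top (160,160), scene (615,140)). The roll is level, with a collar outside each hook, and the gripper is well clear.

```bash
python3 -c "
from station import ticket; print(ticket.hand_in())"
```

```text
the job is handed in; nothing more can be done
None
```

The yellow roll is hung in both hook throats, and the red brake arm is tipped forward onto it. The job was handed in at about 14 s on the robot's clock.

- **Hanging the roll:** I gripped the film and brought the axle in through the open fronts at about S+22. It touched the back wall at 2 mm, as expected, with about 4.5 N. I eased off and lowered the roll until the hook floors took its weight, then let go.
- **Hook height:** contact with the floors gave S of about 0.135 m, which agrees with the camera estimate.
- **Brake:** I pushed the handle past upright from behind with the shut fingers, then backed away and waited for it to sink.
- **Last checks:** the final views show the roll level and centred near x = 0, with its film top at about 0.166 m against 0.164 m expected. A collar sits outside each hook and the red arm lies on the film. The gripper was about 25 cm away and read no force.
- **Forces:** the only notable reading was about 19 N sideways at the wrist while gripping the roll in its cradle, and it went away once the roll was lifted.
- **Not checked:** I never went near the blue roll, the can or the card tubes, and did not measure them again at the end.

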